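Pack the printing kit caddy

ROBOT

A 6-joint arm with a two-finger parallel gripper is mounted at the origin on a cart in front of the work surface, level with it; the furniture and walls round the work are solid. World frame = base frame: x ahead of the robot, y to its left, z up, the work surface at z = 0. Lengths are in m, angles in rad, forces in N, time in s.
With the tool pointing down it reaches from about 0.35 to 0.975 m from the base axis. Payload 4.9 kg.
Tool frame: the origin (TCP) lies midway between the tips of the shut fingers; the grasp point (between the pads) lies 19 mm behind it; z points along the fingers, y is the line along which they close (so a half turn about z gives the same grasp; the last joint's range is limited). The gripper opens to 85 mm and grips with 20 to 120 N. Pads are 22 mm wide; open, the fingers measure 114 mm over their backs; the gripper's body (76 mm by 85 mm) begins 54 mm behind the grasp point. The pads swing forward as they close: fully open they stand 13 mm farther back than shut.
Start: joints at [1.114, 0.053, 1.613, -0, 1.476, -0.119], TCP at [0.207, 0.59, 0.231] pointing down, gripper open.
Joint ranges: [-3.01, 3.01], [-1.01, 2.22], [0.06, 2.58], [-1.02, 4.17], [0.09, 2.62], [-3.14, 3.14]. Speed limits (rad/s): [2.57, 2.57, 3.14, 3.14, 3.14, 3.14].

INTERFACE

Orientations are given as a unit quaternion [w, x, y, z].
In Python, from plant import manip gives the robot as it stands.
- The arm moves only by the tool move_arm, never from a script. Its argument "increments" is one flat list of numbers, 5 for each row, row after row: the shift along the tool's x, y, z in mm, then the turn about the tool's z in rad, then the opening, from 0 (shut) to 1 (fully open). In form: [tx, ty, tz, spin, jaw, tx, ty, tz, spin, jaw, ...]. A call has 1 to 8 rows; each row shifts and turns the commanded pose from where the row before left it, along the tool's axes as they then stand; what a row does not reach is not made up. A row lasts 1/12 s, in which the tool goes at most 41.7 mm and 7.16 degrees, less where a joint would pass 70% of its speed; a pose out of reach is approached as far as the arm can. A call with a gripper value outside its range is refused whole. The fingers move at their own pace and stop on an object; the grip force is fixed at half the most. Time passes only in rows, so rows that do not move let the fingers close. It gives the time, the measured TCP pose, the force, the opening and the grip force at its end, in the units of the state.
- manip.state(): the state, without advancing time (a new reading comes with each control period).
- manip.grab_frame(name): name is "scene" or "top" or "wrist"; returns a dict with "image" (480x640x3 uint8, blue, green, red), "fov_y" (degrees; the focal length in pixels is half the picture's height over the tangent of half this angle, whatever the lens; pixels are square), "cx", "cy" (the principal point, pixels), "eye" and "rotation" of the camera in the world; the wrist camera has in their place "T_tool_cam" (4x4, takes a point from camera to tool coordinates, whose origin is the TCP and whose axes are the flange's). Camera axes: x right, y down, z forward; pixel columns grow to the right and rows downward; lengths in m; the calibration is good to about 2 mm. The wrist camera is an equidistant fisheye: a pixel r from the principal point sees the ray r / f radians off the axis. A picture is of the moment at which its call begins: read the wrist's pose just before it. There is no depth.
- manip.job_done(): hands the job in; it is judged then, once.
The state is a dict: "time": time; "joint_pos": joint angles; "joint_vel": joint speeds; "joint_efforts": joint torques, N m; "tool_pos": TCP position; "tool_rot": TCP orientation; "contact_force": force on the tool from outside, world axes, zero at the start; "ft_torque": the same for the moment, N m; "gripper_width": opening from 0.0 (shut) to 1.0 (fully open); "grasp_force": force on a finger pad.
Only numpy, scipy, OpenCV 4.12 (cv2) and the standard library are available. Lean on these libraries where they do the work, as an engineer would, in place of code of your own. Each camera call takes 0.05 s, during which the arm holds its last target. There are 200 camera calls.

TASK

Pack the wooden caddy for the printing class: draw the small printing block forward from under the lip of the bench hook and lay it face up, flat in the rectangular pocket; stand the smallest lidded cup in the wide round well and the little bottle in the narrow round well, all three right down on the bottom. The two larger lidded cups and the large printing block do not belong to the kit: leave them where they are.

Things in the scene. Friction and masses are not known exactly. Their poses are not given: they have to be found in the camera images.
- small_block: Small wooden printing block with a carved grey-brown top, a slab 60 (its x) x 42 (its y) x 23 mm high, about 60 g; origin at the centre of its underside, z up out of the carved face. It starts flat on the bench hook's board, x as the hook's, the last 18 mm of its +x end under the lip (3 mm of air above). To lift it, first draw it 20 mm or more along the hook's -x (38 mm is safe).
- bench_hook: Fixed wooden board 170 (x) x 130 (y) x 8 mm with a fence and lip at its +x end. The lip spans x = 44 to 82 mm over the full width, underside 34 and top 40 mm above the table. Under it, beside the block, two 6 mm high cleats (x 46 to 64, |y| 25 to 37 mm); toward -x the board is plain and open. Origin: centre of its underside, on the table; +x points away from the robot, turned up to 0.6 rad left.
- small_cup: Smallest lidded paint cup, white, round, 56 mm across the lid rim, tapering to about 40 mm at the foot, 44 mm high, about 65 g, rigid; stands upright; origin at the centre of its underside, z up. It belongs in the kit.
- small_bottle: Little plastic bottle with a cap, round, 29 mm across up to 48 mm height (the cap above is about 21 mm), 73 mm high, about 40 g, rigid; stands upright; origin at the centre of its underside, z up.
- block_pocket: Fixed wooden caddy insert with the rectangular pocket, 96 (x) x 84 (y) x 24 mm high; origin at the centre of its underside, 4 mm above the table. The pocket is centred, 80 (x) x 62 (y) mm wide and 8 mm deep: its floor is 16 mm above the origin. The small block lies in it with its long side along x, either way round.
- cup_well: Fixed wooden insert of the caddy with the wide round well, same outside size and origin as the pocket insert (96 x 84 x 24 mm). The well is centred, 66 mm across and 16 mm deep: its floor is 8 mm above the origin. For the smallest cup.
- bottle_well: Fixed wooden caddy insert with the narrow round well, outside size and origin as the pocket insert. The well is centred, 46 mm across and 16 mm deep: its floor is 8 mm above the origin. For the little bottle. The three inserts sit side by side in changing order along y, 86 mm apart, in one fixed tray 112 x 282 mm with rims 24 mm (long sides) and 34 mm (ends) high.
- large_cup_a: Larger lidded paint cup, grey paint, 71 mm across the rim, 55 mm high; origin at the centre of its underside. Not part of the kit, stays where it is.
- large_cup_b: Larger lidded paint cup, brown paint, 71 mm across the rim, 55 mm high; origin at the centre of its underside. Not part of the kit, stays where it is.
- large_block: Large relief printing block, same make as the small one but 100 (x) x 70 (y) x 23 mm; lies loose on the table; origin at the centre of its underside. Not part of the kit, stays where it is.
Not all that is in view belongs to the job. What is shaped like the small_block but purple is not meant. What is shaped like the small_bottle but green is not meant.

How it is judged:
On the way:
1. the small block is drawn forward clear of the lip, still down on the bench hook's board (x of small_block in the frame of bench_hook below 0.017 m and z of small_block in the frame of bench_hook below 0.02 m).
At the end, for the whole second after the job is handed in: Small block flat and face up on the pocket floor (within 17 mm of centre), smallest cup upright in the wide well (16 mm), bottle upright in the narrow well (13 mm), each within 4 mm of its floor, released, at rest; both larger cups and the large block within 25 mm of their starts (horizontal distance between small_block and block_pocket below 0.017 m and z of small_block in the frame of block_pocket below 0.019 m and angle between small_block's own z axis and vertical below 0.1 rad and horizontal distance between small_cup and cup_well below 0.016 m and z of small_cup in the frame of cup_well below 0.012 m and angle between each of small_cup, small_bottle's own z axis and vertical below 0.12 rad and horizontal distance between small_bottle and bottle_well below 0.013 m and z of small_bottle in the frame of bottle_well below 0.012 m and linear speed of each of small_block, small_cup, small_bottle below 0.01 m/s and distance of each of large_cup_a, large_cup_b, large_block from where it was at the start of the episode below 0.025 m); the robot touches nothing.
It fails at once if a larger cup or the large block was moved by more than 25 mm (distance of any of large_cup_a, large_cup_b, large_block from where it was at the start of the episode above 0.025 m).
It also fails if it takes over 88 s, if anything falls off the work surface, if the arm or the gripper's body presses on something with over 40 N, if the wrist force passes 120 N, or if a joint passes its speed limit or range.

## Working session

There is one attempt and no reset: what is moved stays moved. The work goes in short steps, Python scripts to look and compute and a tool call to move; the robot and the scene stay as the last step left them, time stands still between calls to the robot, and variables do not carry over. Pictures are saved under pics/ and viewed, at most 14 in all, crops included, and the job is handed in when it is done.

Besides the shell and the picture viewer there is one more tool, called after ">>>" as name(argument=value, ...) on one line, values as JSON. move_arm: Moves the arm, as the interface text tells. Its arguments: {"type":"object","properties":{"increments":{"type":"array"}},"required":["increments"]}

```bash
mkdir -p pics
cat > h.py <<'E'
import numpy as np, cv2
from plant import manip
from scipy.spatial.transform import Rotation as R
def grab(n,tag):
    s=manip.state(); f=manip.grab_frame(n)
    cv2.imwrite(f'pics/{tag}.png',f['image'])
    d={k:v for k,v in f.items() if k!='image'}; d['s']=s
    np.save(f'pics/{tag}.npy',d,allow_pickle=True); return f
def ray(tag,u,v):
    d=np.load(f'pics/{tag}.npy',allow_pickle=True).item()
    f=240/np.tan(np.radians(d['fov_y'])/2); a=np.array([u-d['cx'],v-d['cy']])
    if 'eye' in d:
        r=np.array([a[0]/f,a[1]/f,1]); M=np.array(d['rotation']); e=np.array(d['eye'])
        r=M@r
    else:
        n=np.hypot(*a); t=n/f; c=np.r_[np.sin(t)*a/max(n,1e-9),np.cos(t)]
        T=np.array(d['T_tool_cam']); q=d['s']['tool_rot']
        W=R.from_quat([q[1],q[2],q[3],q[0]]).as_matrix()
        e=np.array(d['s']['tool_pos'])+W@T[:3,3]; r=W@T[:3,:3]@c
    return e,r/np.linalg.norm(r)
def atz(tag,u,v,z):
    e,r=ray(tag,u,v); return e+r*(z-e[2])/r[2]
def tri(*obs):
    A=np.zeros((3,3));b=np.zeros(3)
    for o in obs:
        e,r=ray(*o);P=np.eye(3)-np.outer(r,r);A+=P;b+=P@e
    p=np.linalg.solve(A,b)
    res=[np.linalg.norm((np.eye(3)-np.outer(r,r))@(p-e)) for e,r in (ray(*o) for o in obs)]
    return p,np.max(res)
E
python3 - <<'E'
from h import *
for n in ('scene','top','wrist'):
    f=grab(n,n+'0'); print(n,{k:np.round(v,3).tolist() for k,v in f.items() if k!='image'})
print(manip.state())
E
```

```text
scene {'fov_y': 55.71, 'cx': 310.318, 'cy': 235.162, 'eye': [0.13, -0.258, 0.726], 'rotation': [-0.339, 0.856, -0.364, 0.14]}
top {'fov_y': 47.959, 'cx': 325.006, 'cy': 239.094, 'eye': [0.304, 0.194, 1.359], 'rotation': [0.08, -0.697, 0.708, -0.078]}
wrist {'fov_y': 65.706, 'cx': 315.647, 'cy': 240.178, 'T_tool_cam': [[-0.001, -0.961, -0.276, 0.072], [1.0, -0.001, -0.001, -0.001], [0.0, -0.276, 0.961, -0.144], [0.0, 0.0, 0.0, 1.0]]}
{'time': 0.15, 'joint_pos': array([ 1.11399613e+00,  5.32451875e-02,  1.61393345e+00, -1.39099822e-05,
        1.47600091e+00, -1.19007357e-01]), 'joint_vel': array([ 1.28120810e-03, -5.63192924e-04, -3.38044415e-03,  4.30224593e-04,
       -8.42713508e-05, -4.96033822e-04]), 'joint_efforts': array([-2.75488519e-04, -3.94259870e+01, -3.70713544e+01, -2.09367377e-04,
        4.90523598e-03, -7.83238647e-07]), 'tool_pos': array([0.20692829, 0.58925488, 0.23034762]), 'tool_rot': array([-2.18654640e-04,  1.68093866e-01,  9.85770674e-01, -7.62753049e-04]), 'contact_force': array([0.46699187, 0.1839162 , 0.43733035]), 'ft_torque': array([-0.00510191,  0.00347443, -0.00394291]), 'grasp_force': 0.0, 'gripper_width': 1.0036703624857988}
```

```bash
sed -i "s/M=np.array(d\['rotation'\])/q=d['rotation']; M=R.from_quat([q[1],q[2],q[3],q[0]]).as_matrix()/" h.py
```

```text
(no output)
```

View pics/top0.png

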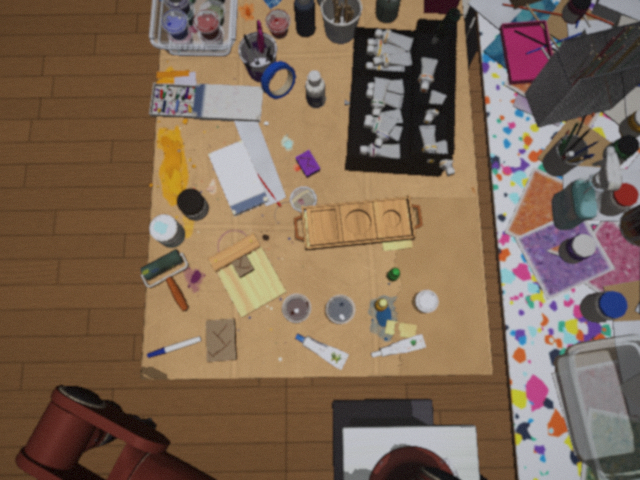

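View pics/scene0.png

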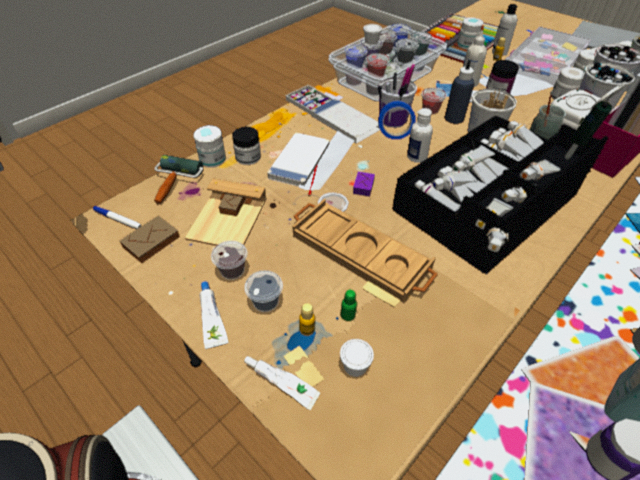

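The scene and top views show these candidates:
- **Block:** brown under the lip at top (245,265) / scene (232,203). The purple one at top (307,162) is the decoy, and the large block is at top (221,340).
- **Bottle:** yellow at top (382,303) / scene (307,319). The green one at top (394,273) is the decoy.
- **Cup:** white and smallest at top (427,301) / scene (356,357). The grey and brown cups at top (340,309) and (296,307) are the larger ones.
- **Tray:** pocket at about (322,225), wide well (357,220), narrow well (393,215).

I'll confirm these in an enlarged crop.

Run:
```python
from h import *
t=cv2.imread('pics/top0.png');s=cv2.imread('pics/scene0.png')
a=cv2.resize(t[180:340,200:300],None,fx=3.75,fy=3.75,interpolation=2) #375x600
b=cv2.resize(t[180:330,290:440],(425,425),interpolation=2)
c=np.zeros((600,800,3),np.uint8);c[:,:375]=a;c[:425,375:]=b
c[425:,375:]=cv2.resize(s[285:385,290:390],(425,425),interpolation=2)[100:275] if 0 else cv2.resize(s[290:380,280:400],(425,319),interpolation=2)[:175]
cv2.imwrite('pics/c1.png',c)
cv2.imwrite('pics/c2.png',cv2.resize(s[170:380,180:450],(771,600),interpolation=2))
```

```text
(no output)
```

View pics/c1.png

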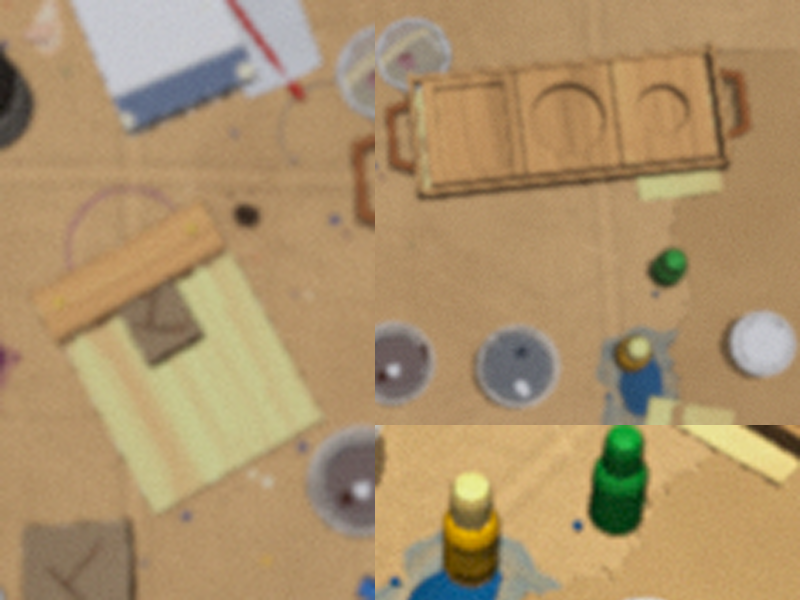

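View pics/c2.png

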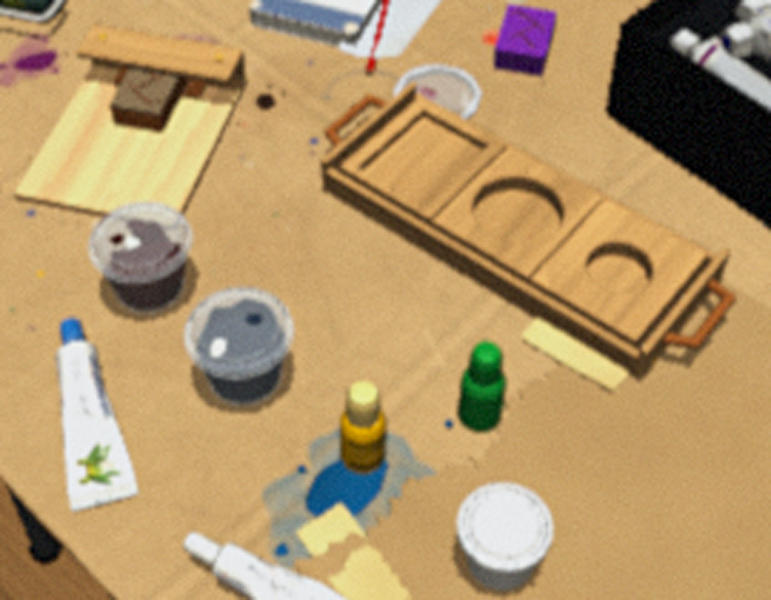

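Run:
```python
from h import *
L=lambda x,y:('top0',200+x/3.75,180+y/3.75)
T=lambda x,y:('top0',290+(x-375)/2.833,180+y/2.833)
S=lambda x,y:('scene0',180+x/2.8556,170+y/2.857)
np.set_printoptions(precision=4,suppress=True)
for n,a,b in [('cup lid',T(762,344),S(505,530)),('cap',T(638,346),S(364,390)),('well',T(568,120),S(518,213)),('bwell',T(662,111),S(620,264)),
 ('green',T(674,259),S(487,350)),('lipL near',L(62,342),S(80,52)),('lipR near',L(227,243),S(240,80)),('boardNL',L(157,512),S(17,192)),('boardNR',L(322,415),S(184,216)),
 ('cupA',T(517,365),S(240,335)),('cupB',L(367,482),S(142,240)),('trayendR near',T(724,163),S(640,350))]:
    print(n,*tri(a,b))
print('at z')
for n,a,z in [('lipFL',L(37,297),.04),('lipFR',L(205,203),.04),('lipNL',L(62,342),.04),('lipNR',L(227,243),.04),('bNL',L(157,512),.008),('bNR',L(322,415),.008),
 ('blk',L(152,365),.008),('blkR',L(203,335),.008),('well',T(568,120),.028),('bw',T(662,111),.028),
 ('tFL',T(415,80),.034),('tNL',T(422,195),.034),('tFR',T(710,50),.034),('tNR',T(726,162),.034)]: print(n,atz(*a,z))
```

```text
cup lid [ 0.4453 -0.0522  0.0364] 0.0004932529616234309
cap [0.4416 0.0586 0.0707] 0.0004741505939384132
well [0.6517 0.1085 0.0228] 0.0007646795571376441
bwell [0.6574 0.0236 0.0304] 0.0017603922582199154
green [0.5155 0.0248 0.0702] 0.0007519158199850468
lipL near [0.5283 0.4633 0.0417] 0.001153718775960191
lipR near [0.5979 0.3547 0.0328] 0.004225322196508338
boardNL [0.418  0.4044 0.007 ] 0.0002567777434355292
boardNR [0.484  0.2926 0.011 ] 0.004372430640931938
cupA [0.4298 0.1602 0.0428] 0.00020307809180966586
cupB [0.4316 0.2621 0.054 ] 0.0008307362790980279
trayendR near [ 0.6086 -0.0296  0.0292] 0.0014381824898787854
at z
lipFL [0.558  0.4816 0.04  ]
lipFR [0.6203 0.371  0.04  ]
lipNL [0.5275 0.4641 0.04  ]
lipNR [0.5926 0.3559 0.04  ]
bNL [0.4177 0.4043 0.008 ]
bNR [0.4806 0.2948 0.008 ]
blk [0.5162 0.4095 0.008 ]
blkR [0.5362 0.3754 0.008 ]
well [0.6497 0.1093 0.028 ]
bw [0.6567 0.0245 0.028 ]
tFL [0.6876 0.2464 0.034 ]
tNL [0.5817 0.241  0.034 ]
tFR [ 0.7114 -0.0206  0.034 ]
tNR [ 0.6073 -0.0296  0.034 ]
```

Identities are confirmed: brown block under the lip, yellow bottle and white cup. Triangulated heights (cup 36, cap 71, well rims 23 and 30, lip about 40 mm) roughly match the text. Next I work out the first move, to above the block.

```bash
cat >> h.py <<'E'
def go(x,y,z,psi=None):
    """print spin (world psi of tool x, deg) then tool-axis shift mm after spin"""
    s=manip.state(); q=s['tool_rot']; W=R.from_quat([q[1],q[2],q[3],q[0]]).as_matrix()
    p0=np.degrees(np.arctan2(W[1,0],W[0,0])); psi=p0 if psi is None else psi
    sp=-np.radians((psi-p0+180)%360-180); W=W@R.from_rotvec([0,0,sp]).as_matrix()
    print('t',round(s['time'],2),'psi0 %.1f spin %.3f'%(p0,sp),'shift',np.round(1e3*W.T@(np.array([x,y,z])-s['tool_pos']),1),'tcp',np.round(s['tool_pos'],4),'w %.2f F %.1f'%(s['gripper_width'],s['grasp_force']))
E
python3 - <<'E'
from h import *
go(.5395,.3999,.15,209.7)
E
```

```text
t 0.15 psi0 160.6 spin -0.856 shift [-195.2 -329.2   80.4] tcp [0.2069 0.5893 0.2303] w 1.00 F 0.0
```

>>> move_arm(increments=[0, 0, 0, -0.122, 1, 0, 0, 0, -0.122, 1, 0, 0, 0, -0.122, 1, 0, 0, 0, -0.122, 1, 0, 0, 0, -0.122, 1, 0, 0, 0, -0.122, 1, 0, 0, 0, -0.124, 1, 0, 0, 0, 0, 1])

```text
time: 0.82
tool_pos: [0.207, 0.5894, 0.2308]
tool_rot: [-0.0, -0.257, 0.966, -0.0]
contact_force: [-0.6, 0.1, -0.6]
gripper_width: 1.001
grasp_force: 0.0
```

>>> move_arm(increments=[-19.5, -32.9, 8, 0, 1, -19.5, -32.9, 8, 0, 1, -19.5, -32.9, 8, 0, 1, -19.5, -32.9, 8, 0, 1, -19.5, -32.9, 8, 0, 1, -19.5, -32.9, 8, 0, 1, -19.5, -32.9, 8, 0, 1, -19.5, -32.9, 8, 0, 1])

```text
time: 1.48
tool_pos: [0.4744, 0.437, 0.1668]
tool_rot: [-0.0, -0.254, 0.967, 0.0]
contact_force: [-0.6, 0.9, -0.5]
gripper_width: 0.998
grasp_force: 0.0
```

>>> move_arm(increments=[-19.5, -32.9, 8, 0, 1, -19.5, -32.9, 8, 0, 1, 0, 0, 0, 0, 1, 0, 0, 0, 0, 1])

```text
time: 1.82
tool_pos: [0.5405, 0.3988, 0.1499]
tool_rot: [-0.001, -0.253, 0.967, -0.0]
contact_force: [-0.8, 0.9, -0.6]
gripper_width: 1.003
grasp_force: 0.0
```

Run:
```python
from h import *
go(.5395,.3999,.15,209.7)
grab('wrist','w1')
```

```text
t 1.82 psi0 -150.7 spin -0.006 shift [ 0.3  1.4 -0.1] tcp [0.5405 0.3988 0.1499] w 1.00 F 0.0
```

View pics/w1.png

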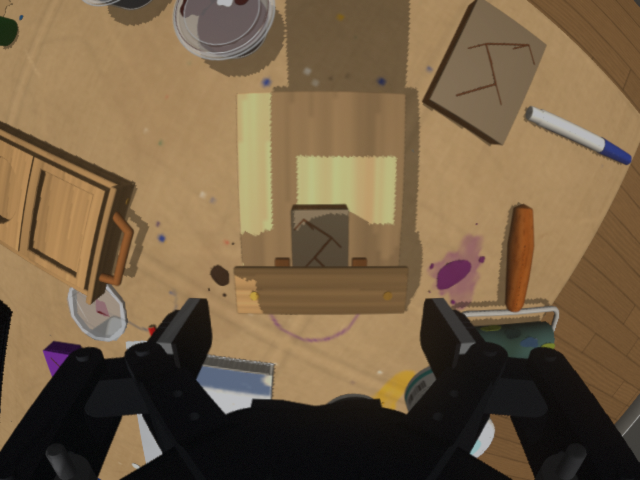

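The wrist view shows the block square in the hook: its near top edge runs (292,209) to (347,209), the lip edge (235,266) to (408,266), and the board's near corners are (237,93) and (405,93). The large block (500,75) is well clear.

Run:
```python
from h import *
np.set_printoptions(precision=4,suppress=True)
for n,u,v,z in [('bl',292,209,.031),('br',347,209,.031),('lip',235,266,.04),('lip',408,266,.04),('N',237,93,.008),('N',405,93,.008)]: print(n,atz('w1',u,v,z))
b=(atz('w1',292,209,.031)+atz('w1',347,209,.031))/2
for a in (.51,):
    h=np.array([np.cos(a),np.sin(a)]);print(b); g=b[:2]+.018*h; go(*g,.013)
print(tri(('w1',292,209),('top0',200+148/3.75,180+350/3.75)))
```

```text
bl [0.5312 0.3748 0.031 ]
br [0.5117 0.4095 0.031 ]
lip [0.5874 0.3576 0.04  ]
lip [0.5249 0.4694 0.04  ]
N [0.4761 0.2944 0.008 ]
N [0.4126 0.4068 0.008 ]
[0.5215 0.3921 0.031 ]
t 1.87 psi0 -150.5 spin -0.000 shift [  1.4   2.  137.6] tcp [0.5395 0.3999 0.1506] w 1.00 F 0.0
(array([0.477 , 0.3645, 0.3031]), np.float64(0.000964271310193535))
```

>>> move_arm(increments=[0, 1, 20, 0, 1, 1, 1, 20, 0, 1, 0, 0, 20, 0, 1, 0, 0, 20, 0, 1, 0, 0, 18, 0, 1, 0, 0, 16, 0, 1, 0, 0, 12, 0, 1, 0, 0, 11, 0, 1])

```text
time: 2.53
tool_pos: [0.5364, 0.4027, 0.0136]
tool_rot: [-0.0, -0.257, 0.967, 0.0]
contact_force: [-0.3, -0.6, 0.1]
gripper_width: 0.998
grasp_force: 0.0
```

Run:
```python
from h import *
print(tri(('w1',347,209),('top0',200+148/3.75,180+350/3.75)))
go(.5372,.4009,.013)
print(manip.state()['contact_force'])
```

```text
(array([0.47460263, 0.36081843, 0.32181837]), np.float64(0.0009909584530276914))
t 2.53 psi0 -150.3 spin -0.000 shift [ 0.1 -1.9  0.6] tcp [0.5364 0.4027 0.0136] w 1.00 F 0.0
[-0.26590962 -0.56397605  0.14043711]
```

>>> move_arm(increments=[0, 0, 0, 0, 0, 0, 0, 0, 0, 0, 0, 0, 0, 0, 0, 0, 0, 0, 0, 0, 0, 0, 0, 0, 0, 0, 0, 0, 0, 0])

```text
time: 3.03
tool_pos: [0.5389, 0.4024, 0.0163]
tool_rot: [0.002, -0.256, 0.967, 0.0]
contact_force: [0.1, 0.3, 4.6]
gripper_width: 0.474
grasp_force: 62.4
```

>>> move_arm(increments=[0, 0, 0, 0, 0, 0, 0, 0, 0, 0, 0, 0, 0, 0, 0])

```text
time: 3.28
tool_pos: [0.5389, 0.4024, 0.0162]
tool_rot: [0.002, -0.256, 0.967, 0.0]
contact_force: [0.2, 0.4, 5.5]
gripper_width: 0.473
grasp_force: 62.5
```

>>> move_arm(increments=[5, 0, 0, 0, 0, 8, 0, 0, 0, 0, 8, 0, 0, 0, 0, 8, 0, 0, 0, 0, 8, 0, 0, 0, 0, 5, 0, 0, 0, 0, 0, 0, 0, 0, 0])

```text
time: 3.87
tool_pos: [0.5016, 0.3811, 0.0162]
tool_rot: [0.002, -0.256, 0.967, 0.0]
contact_force: [0.2, -0.0, 8.3]
gripper_width: 0.473
grasp_force: 62.9
```

Run:
```python
from h import *
go(.55,.4,.013)
grab('wrist','w2')
```

```text
t 3.87 psi0 -150.3 spin -0.000 shift [-51.4  -7.6   3.4] tcp [0.5016 0.3811 0.0162] w 0.47 F 62.9
```

View pics/w2.png

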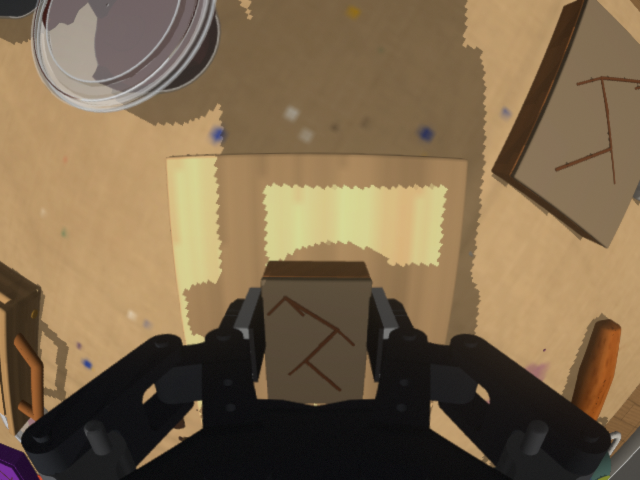

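The block is gripped square and drawn out, with its near top edge at (263–371,276) and the far end clear of the lip. Next is the offset of its centre from the TCP and the route to the pocket.

Run:
```python
from h import *
s=manip.state();q=s['tool_rot'];W=R.from_quat([q[1],q[2],q[3],q[0]]).as_matrix()
e=(atz('w2',264,277,.031)+atz('w2',371,277,.031))/2
d=W.T@(e-s['tool_pos']);print('edge in tool mm',d*1e3)
off=d[0]-.030
psi=np.radians(185.1); P=np.array([.6413,.1947])-off*np.array([np.cos(psi),np.sin(psi)])
print('off',off,P); go(*P,.12,185.1)
```

```text
edge in tool mm [ 20.11572117   1.45488564 -14.84027715]
off -0.009884278834879443 [0.63145485 0.19382134]
t 3.92 psi0 -150.3 spin 0.429 shift [-113.  -198.  -103.7] tcp [0.5016 0.3811 0.0162] w 0.48 F 62.9
```

>>> move_arm(increments=[0, 0, -15, 0, 0, 0, 0, -20, 0, 0, 0, 0, -25, 0, 0, 0, 0, -25, 0, 0, 0, 0, -19, 0.107, 0, 0, 0, 0, 0.107, 0, 0, 0, 0, 0.107, 0, 0, 0, 0, 0.107, 0])

```text
time: 4.58
tool_pos: [0.5002, 0.3804, 0.1185]
tool_rot: [-0.001, -0.042, 0.999, -0.0]
contact_force: [0.1, -0.3, -0.6]
gripper_width: 0.476
grasp_force: 61.8
```

>>> move_arm(increments=[-18, -33, 0, 0, 0, -19, -33, 0, 0, 0, -19, -33, 0, 0, 0, -19, -33, 0, 0, 0, -19, -33, 0, 0, 0, -19, -33, 0, 0, 0, 0, 0, 0, 0, 0, 0, 0, 0, 0, 0])

```text
time: 5.25
tool_pos: [0.6313, 0.1919, 0.1178]
tool_rot: [-0.001, -0.043, 0.999, -0.0]
contact_force: [-0.8, 0.4, -0.3]
gripper_width: 0.475
grasp_force: 61.9
```

Run:
```python
from h import *
go(.6315,.1938,.12,185.1)
grab('wrist','w3'); grab('scene','s3')
```

```text
t 5.25 psi0 -175.0 spin -0.002 shift [-0.3  1.9 -2.2] tcp [0.6313 0.1919 0.1178] w 0.47 F 61.9
```

View pics/w3.png

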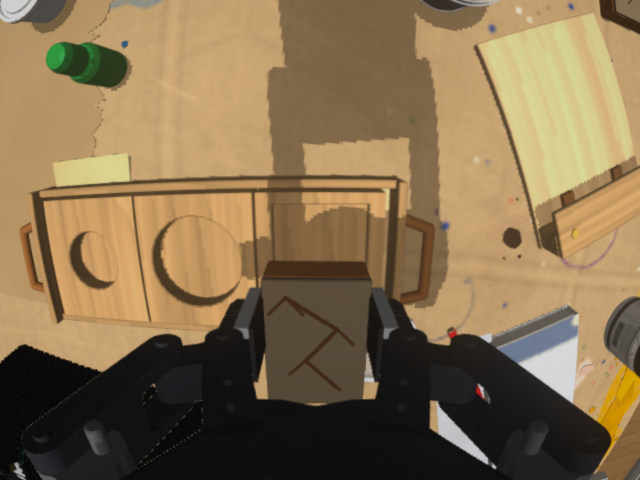

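The wrist view shows the block over the tray. The pocket's near edge runs (272,205) to (369,204), the wide well's rim is centred at about (198,260) and the narrow one's at about (94,260).

Run:
```python
from h import *
np.set_printoptions(precision=4,suppress=True)
a=atz('w3',272,205,.028);b=atz('w3',369,204,.028);m=(a+b)/2
d=b-a;ang=np.arctan2(-d[0],d[1]);print(a,b,np.linalg.norm(d),'ang',ang)
h=np.array([np.cos(ang),np.sin(ang)]);print('pocket',m[:2]+.04*h)
print('well',atz('w3',198,260,.028),'bw',atz('w3',94,260,.028))
print(tri(('w3',198,260),('top0',290+(568-375)/2.833,180+120/2.833)),tri(('w3',94,260),('top0',290+(662-375)/2.833,180+111/2.833)))
```

```text
[0.6055 0.1615 0.028 ] [0.5994 0.2235 0.028 ] 0.062362046675766156 ang 0.09678510557065434
pocket [0.6423 0.1964]
well [0.6475 0.1118 0.028 ] bw [0.6564 0.025  0.028 ]
(array([0.6522, 0.1084, 0.0168]), np.float64(0.00046030373099186227)) (array([0.6569, 0.0244, 0.027 ]), np.float64(5.3526262404660726e-05))
```

>>> move_arm(increments=[-1, 2.6, 20, 0, 0, 0, 0, 20, 0, 0, 0, 0, 18, 0, 0, 0, 0, 12, 0, 0, 0, 0, 8, 0, 0, 0, 0, 5, 0, 0, 0, 0, 3, 0, 0, 0, 0, 0, 0, 0])

```text
time: 6.02
tool_pos: [0.6322, 0.1969, 0.0323]
tool_rot: [0.0, -0.045, 0.999, 0.0]
contact_force: [-0.3, -0.4, 0.1]
gripper_width: 0.475
grasp_force: 61.9
```

Run:
```python
from h import *
go(.632,.1945,.0285,185.2)
```

```text
t 6.02 psi0 -174.8 spin -0.000 shift [ 0.4 -2.3  3.8] tcp [0.6322 0.1969 0.0323] w 0.47 F 61.9
```

>>> move_arm(increments=[0, -1, 2, 0, 0, 0, 0, 2, 0, 0, 0, 0, 0, 0, 0])

```text
time: 6.27
tool_pos: [0.6327, 0.1955, 0.0287]
tool_rot: [0.0, -0.045, 0.999, 0.0]
contact_force: [-0.8, 0.9, -0.7]
gripper_width: 0.476
grasp_force: 61.9
```

>>> move_arm(increments=[0, 0, 1, 0, 0, 0, 0, 0, 0, 0])

```text
time: 6.43
tool_pos: [0.6329, 0.1955, 0.0282]
tool_rot: [0.0, -0.045, 0.999, 0.0]
contact_force: [-1.1, 0.2, 3.0]
gripper_width: 0.473
grasp_force: 62.2
```

>>> move_arm(increments=[0, 0, 1, 0, 0, 0, 0, 0, 0, 0])

```text
time: 6.6
tool_pos: [0.633, 0.1956, 0.0282]
tool_rot: [0.0, -0.045, 0.999, -0.0]
contact_force: [-4.4, -1.2, 7.9]
gripper_width: 0.476
grasp_force: 62.8
```

The block touches down at TCP z 0.0282, the height predicted for the pocket floor. I'll release with a small opening and rise.

>>> move_arm(increments=[0, 0, -1, 0, 0.62, 0, 0, 0, 0, 0.62, 0, 0, 0, 0, 0.62, 0, 0, -10, 0, 0.62, 0, 0, -25, 0, 0.62, 0, 0, -35, 0, 0.7, 0, 0, -40, 0, 0.9, 0, 0, -20, 0, 0.9])

```text
time: 7.27
tool_pos: [0.6345, 0.196, 0.1635]
tool_rot: [0.004, -0.045, 0.999, 0.001]
contact_force: [1.8, -0.9, 2.0]
gripper_width: 0.9
grasp_force: 0.0
```

Run:
```python
from h import *
grab('wrist','w4')
go(.4453,-.0525,.12,180)
```

```text
t 7.32 psi0 -174.8 spin 0.090 shift [ 191.8 -249.1   44.4] tcp [0.6365 0.1964 0.1676] w 0.90 F 0.0
```

View pics/w4.png

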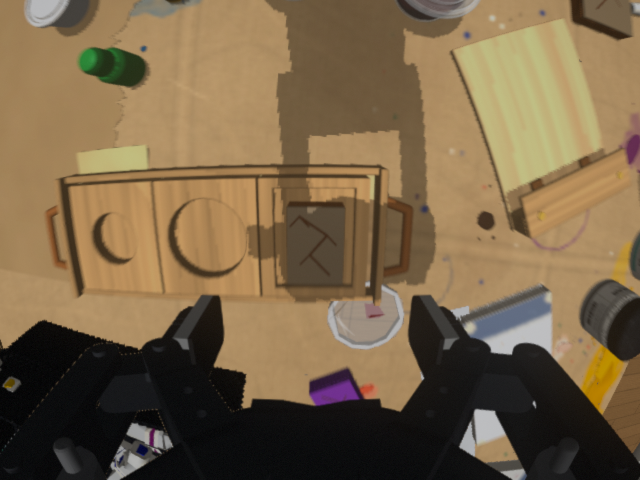

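The block lies in the pocket, face up (285–345, 202–287). Next, the cup.

>>> move_arm(increments=[0, 0, 0, 0.09, 0.9, 27, -35, 0, 0, 0.9, 27, -35, 0, 0, 0.9, 27, -35, 0, 0, 0.9, 27, -35, 5, 0, 0.9, 27, -35, 10, 0, 0.9, 27, -35, 15, 0, 0.9, 28, -38, 15, 0, 0.9])

```text
time: 7.98
tool_pos: [0.4571, -0.0327, 0.1174]
tool_rot: [0.001, -0.0, 1.0, -0.0]
contact_force: [0.9, -0.4, -0.6]
gripper_width: 0.901
grasp_force: 0.0
```

>>> move_arm(increments=[0, 0, 0, 0, 0.9, 0, 0, 0, 0, 0.9])

```text
time: 8.15
tool_pos: [0.4566, -0.0327, 0.1164]
tool_rot: [-0.001, 0.002, 1.0, 0.0]
contact_force: [1.0, -0.0, 0.4]
gripper_width: 0.9
grasp_force: 0.0
```

Run:
```python
from h import *
go(.4453,-.0525,.12,180)
grab('wrist','w5')
```

```text
t 8.15 psi0 179.8 spin -0.003 shift [ 11.3 -19.8  -3.6] tcp [ 0.4566 -0.0327  0.1164] w 0.90 F 0.0
```

View pics/w5.png

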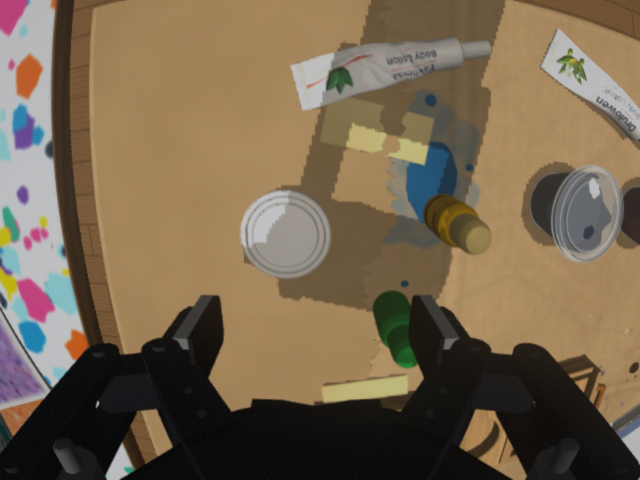

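The wrist view shows the cup lid at (286,234), the yellow bottle's cap at (476,236) and the green bottle at (395,330).

Run:
```python
from h import *
np.set_printoptions(precision=4,suppress=True)
T=lambda x,y:('top0',290+(x-375)/2.833,180+y/2.833)
S=lambda x,y:('scene0',180+x/2.8556,170+y/2.857)
print(tri(('w5',286,234),T(762,344),S(505,530)),atz('w5',286,234,.044),atz(*T(762,344),.044))
print(tri(('w5',476,236),T(638,346),S(364,390)),atz('w5',476,236,.073))
c=(atz('w5',286,234,.044)+atz(*T(762,344),.044))/2
go(*c[:2],.070,180)
```

```text
(array([ 0.4453, -0.0519,  0.036 ]), np.float64(0.0007620748734012776)) [ 0.4428 -0.0507  0.044 ] [ 0.4441 -0.0505  0.044 ]
(array([0.4403, 0.0585, 0.0702]), np.float64(0.0028695809626406933)) [0.4365 0.0567 0.073 ]
t 8.2 psi0 179.9 spin -0.002 shift [ 14.7 -18.6  47.5] tcp [ 0.4581 -0.032   0.1175] w 0.90 F 0.0
```

>>> move_arm(increments=[7, -9, 0, 0, 1, 7, -9.5, 0, 0, 1, 0, 0, 20, 0, 1, 0, 0, 20, 0, 1, 0, 0, 20, 0, 1, 0, 0, 18, 0, 1, 0, 0, 12, 0, 1, 0, 0, 5, 0, 1])

```text
time: 8.87
tool_pos: [0.4431, -0.0498, 0.0208]
tool_rot: [-0.002, -0.001, 1.0, 0.0]
contact_force: [0.0, 0.5, 0.5]
gripper_width: 0.999
grasp_force: 0.0
```

>>> move_arm(increments=[0, 0, 0, 0, 1, 0, 0, 0, 0, 1])

```text
time: 9.03
tool_pos: [0.4449, -0.0502, 0.0231]
tool_rot: [0.0, -0.0, 1.0, -0.0]
contact_force: [0.3, 0.3, 0.0]
gripper_width: 1.003
grasp_force: 0.0
```

Run:
```python
from h import *
go(.444,-.051,.022,180)
```

```text
t 9.03 psi0 -180.0 spin 0.001 shift [ 0.9 -0.8  1.1] tcp [ 0.4449 -0.0502  0.0231] w 1.00 F 0.0
```

>>> move_arm(increments=[1, -1, 0, 0, 0, 0, 0, 0, 0, 0, 0, 0, 0, 0, 0, 0, 0, 0, 0, 0, 0, 0, 0, 0, 0, 0, 0, 0, 0, 0])

```text
time: 9.53
tool_pos: [0.4447, -0.0516, 0.0241]
tool_rot: [0.001, -0.0, 1.0, -0.0]
contact_force: [-1.4, 0.4, 6.4]
gripper_width: 0.615
grasp_force: 63.0
```

Run:
```python
from h import *
go(.649,.110,.12,180)
```

```text
t 9.53 psi0 -180.0 spin 0.000 shift [-204.6  161.5  -95.5] tcp [ 0.4447 -0.0516  0.0241] w 0.62 F 63.0
```

>>> move_arm(increments=[0, 0, -10, 0, 0, 0, 0, -20, 0, 0, 0, 0, -20, 0, 0, 0, 0, -20, 0, 0, 0, 0, -20, 0, 0, 0, 0, -6, 0, 0, -20, 16, 0, 0, 0, -25, 20, 0, 0, 0])

```text
time: 10.2
tool_pos: [0.4882, -0.0155, 0.1189]
tool_rot: [0.001, 0.001, 1.0, -0.0]
contact_force: [-0.3, 0.2, -1.0]
gripper_width: 0.61
grasp_force: 63.0
```

>>> move_arm(increments=[-27, 21, 0, 0, 0, -27, 21, 0, 0, 0, -27, 21, 0, 0, 0, -27, 21, 0, 0, 0, -26, 21, 0, 0, 0, -25, 20, 0, 0, 0, 0, 0, 0, 0, 0, 0, 0, 0, 0, 0])

```text
time: 10.87
tool_pos: [0.6473, 0.1108, 0.117]
tool_rot: [-0.001, -0.001, 1.0, -0.0]
contact_force: [-0.5, -0.1, -1.3]
gripper_width: 0.617
grasp_force: 63.1
```

Run:
```python
from h import *
go(.649,.110,.0365,180)
grab('wrist','w6')
```

```text
t 10.87 psi0 -179.9 spin 0.002 shift [-1.9 -0.8 80.5] tcp [0.6473 0.1108 0.117 ] w 0.62 F 63.1
```

View pics/w6.png

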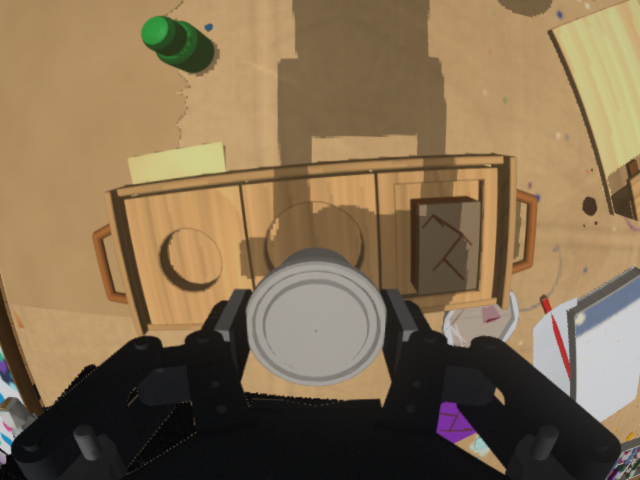

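The cup is held upright, with its lid at (316,325). The block sits properly in the pocket, and the wide well is seen ahead at (315,245). I check the cup's offset and lower it.

Run:
```python
from h import *
print(atz('w6',316,328,.135),atz('w6',315,244,.028),atz('w6',191,258,.028))
```

```text
[0.64698279 0.11079778 0.135     ] [0.64476838 0.11016874 0.028     ] [0.65499437 0.02475926 0.028     ]
```

>>> move_arm(increments=[-2, -0.8, 20, 0, 0, 0, 0, 20, 0, 0, 0, 0, 18, 0, 0, 0, 0, 10, 0, 0, 0, 0, 7, 0, 0, 0, 0, 3, 0, 0, 0, 0, 0, 0, 0, 0, 0, 0, 0, 0])

```text
time: 11.58
tool_pos: [0.6499, 0.109, 0.0415]
tool_rot: [0.001, -0.0, 1.0, 0.0]
contact_force: [0.4, 1.0, -0.3]
gripper_width: 0.617
grasp_force: 63.1
```

>>> move_arm(increments=[1, 0, 2, 0, 0, 1, 0, 2, 0, 0, 0, 0, 0, 0, 0, 0, 0, 0, 0, 0])

```text
time: 11.92
tool_pos: [0.6473, 0.1092, 0.0366]
tool_rot: [0.0, -0.0, 1.0, -0.0]
contact_force: [0.0, -0.3, -1.1]
gripper_width: 0.615
grasp_force: 63.1
```

>>> move_arm(increments=[0, 0, 1, 0, 0, 0, 0, 1, 0, 0, 0, 0, 0, 0, 0])

```text
time: 12.17
tool_pos: [0.6478, 0.1092, 0.0362]
tool_rot: [0.0, -0.0, 1.0, -0.0]
contact_force: [-3.6, -0.8, 6.4]
gripper_width: 0.619
grasp_force: 63.7
```

The cup makes contact at 0.0362, the predicted floor. Release.

>>> move_arm(increments=[0, 0, -1, 0, 0.82, 0, 0, 0, 0, 0.82, 0, 0, 0, 0, 0.82, 0, 0, 0, 0, 0.82, 0, 0, -12, 0, 0.82, 0, 0, -25, 0, 0.82, 0, 0, -40, 0, 0.82, 0, 0, -30, 0, 0.7])

```text
time: 12.83
tool_pos: [0.6474, 0.1091, 0.145]
tool_rot: [0.0, -0.0, 1.0, 0.0]
contact_force: [1.4, 0.8, 1.5]
gripper_width: 0.705
grasp_force: 0.0
```

Run:
```python
from h import *
go(.439,.058,.12,180)
f=grab('scene','s6')
```

```text
t 12.83 psi0 -180.0 spin 0.000 shift [208.4 -51.2  24.8] tcp [0.6474 0.1091 0.145 ] w 0.70 F 0.0
```

>>> move_arm(increments=[30, -7, 0, 0, 0.7, 35, -9, 0, 0, 0.7, 35, -9, 0, 0, 0.7, 35, -9, 0, 0, 0.7, 35, -9, 0, 0, 0.7, 30, -8, 10, 0, 0.7, 8, 0, 10, 0, 0.7, 0, 0, 0, 0, 0.7])

```text
time: 13.55
tool_pos: [0.4362, 0.058, 0.1206]
tool_rot: [-0.001, 0.0, 1.0, 0.0]
contact_force: [0.6, -0.1, 0.2]
gripper_width: 0.702
grasp_force: 0.0
```

Run:
```python
from h import *
go(.439,.058,.03,180)
grab('wrist','w7')
```

```text
t 13.55 psi0 180.0 spin -0.000 shift [-3.1  0.  90.6] tcp [0.4362 0.058  0.1206] w 0.70 F 0.0
```

View pics/w7.png

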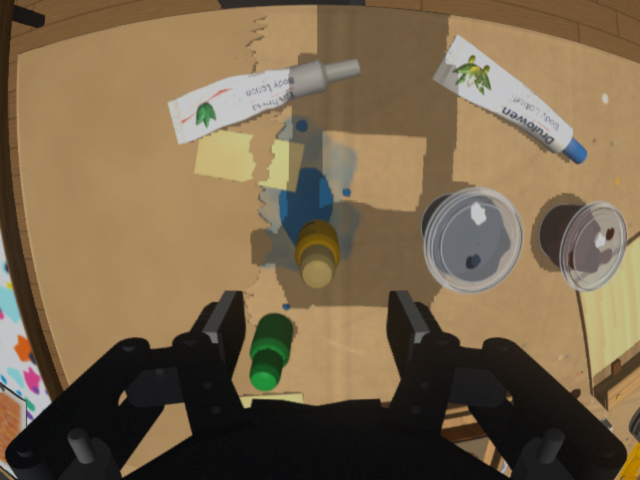

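The bottle cap is at (318,270), almost centred between the fingers. The grey cup at (472,240) is clear of the right finger at this opening.

Run:
```python
from h import *
p=atz('w7',318,270,.073);print(p,tri(('w7',318,270),('scene0',180+364/2.8556,170+390/2.857)))
go(p[0],p[1],.020,180)
```

```text
[0.43633687 0.05903729 0.073     ] (array([0.43966785, 0.05859663, 0.070538  ]), np.float64(0.0023069079120298093))
t 13.6 psi0 180.0 spin -0.000 shift [  1.8   1.  102. ] tcp [0.4382 0.058  0.122 ] w 0.70 F 0.0
```

>>> move_arm(increments=[0, 0.5, 20, 0, 0.7, 0, 0, 20, 0, 0.7, 0, 0, 20, 0, 0.7, 0, 0, 20, 0, 0.7, 0, 0, 14, 0, 0.7, 0, 0, 8, 0, 0.7, 0, 0, 0, 0, 0.7, 0, 0, 0, 0, 0.7])

```text
time: 14.27
tool_pos: [0.4404, 0.0586, 0.0211]
tool_rot: [0.0, -0.0, 1.0, -0.0]
contact_force: [-0.7, 0.5, 1.1]
gripper_width: 0.703
grasp_force: 0.0
```

>>> move_arm(increments=[0, 0, 0, 0, 0, 0, 0, 0, 0, 0, 0, 0, 0, 0, 0, 0, 0, 0, 0, 0, 0, 0, 0, 0, 0, 0, 0, 0, 0, 0])

```text
time: 14.77
tool_pos: [0.4408, 0.0585, 0.022]
tool_rot: [0.002, -0.0, 1.0, -0.0]
contact_force: [0.4, 0.4, 5.8]
gripper_width: 0.309
grasp_force: 59.5
```

Run:
```python
from h import *
go(.6565,.0245,.12,180)
```

```text
t 14.77 psi0 -180.0 spin 0.000 shift [-216.   -34.   -97.3] tcp [0.4408 0.0585 0.022 ] w 0.31 F 59.5
```

>>> move_arm(increments=[0, 0, -10, 0, 0, 0, 0, -22, 0, 0, 0, 0, -25, 0, 0, 0, 0, -25, 0, 0, 0, 0, -22, 0, 0, -20, -3, -6, 0, 0, -30, -5, 0, 0, 0, -33, -5, 0, 0, 0])

```text
time: 15.43
tool_pos: [0.523, 0.0456, 0.132]
tool_rot: [0.001, -0.0, 1.0, -0.0]
contact_force: [-0.1, -0.4, 0.2]
gripper_width: 0.308
grasp_force: 59.1
```

>>> move_arm(increments=[-33, -5, 0, 0, 0, -33, -5, 0, 0, 0, -33, -5, 0, 0, 0, -24, -4, 0, 0, 0, -10, -2, 0, 0, 0, 0, 0, 0, 0, 0, 0, 0, 0, 0, 0])

```text
time: 16.02
tool_pos: [0.6548, 0.0246, 0.1301]
tool_rot: [-0.001, 0.0, 1.0, 0.0]
contact_force: [-0.6, 0.6, -1.1]
gripper_width: 0.307
grasp_force: 59.1
```

Run:
```python
from h import *
go(.6565,.0245,.034,180)
grab('wrist','w8')
```

```text
t 16.02 psi0 180.0 spin -0.000 shift [-1.8 -0.1 96.1] tcp [0.6548 0.0246 0.1301] w 0.31 F 59.1
```

View pics/w8.png

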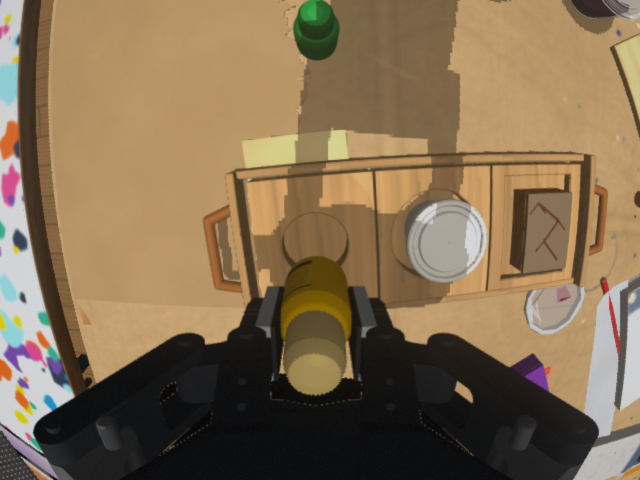

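The cup stands in its well and the bottle is held upright, cap at (315,358). The narrow well is ahead, centred at about (315,242).

Run:
```python
from h import *
print('cap',atz('w8',315,360,.181),'well',atz('w8',315,242,.028),'cuplid',atz('w8',446,240,.054), 'blk',atz('w8',550,231,.043)); print(np.load('pics/w8.npy',allow_pickle=True).item()['s']['tool_pos'])
```

```text
cap [0.64712295 0.02421858 0.181     ] well [0.6548459  0.02393837 0.028     ] cuplid [0.64610581 0.10821998 0.054     ] blk [0.64239006 0.19863331 0.043     ]
[0.65483118 0.02459803 0.13013075]
```

>>> move_arm(increments=[-5, 0, 20, 0, 0, 0, 0, 20, 0, 0, 0, 0, 20, 0, 0, 0, 0, 14, 0, 0, 0, 0, 10, 0, 0, 0, 0, 6, 0, 0, 0, 0, 2, 0, 0, 0, 0, 0, 0, 0])

```text
time: 16.73
tool_pos: [0.6603, 0.0247, 0.0386]
tool_rot: [0.0, -0.0, 1.0, -0.0]
contact_force: [0.4, 0.8, -0.2]
gripper_width: 0.308
grasp_force: 59.1
```

>>> move_arm(increments=[0, 0, 2, 0, 0, 0, 0, 1, 0, 0, 0, 0, 0, 0, 0, 0, 0, 0, 0, 0])

```text
time: 17.07
tool_pos: [0.6607, 0.0246, 0.036]
tool_rot: [0.0, -0.0, 1.0, -0.0]
contact_force: [-0.5, -0.6, -0.9]
gripper_width: 0.305
grasp_force: 59.1
```

>>> move_arm(increments=[0, 0, 1, 0, 0, 0, 0, 1, 0, 0, 0, 0, 0, 0, 0, 0, 0, 0, 0, 0])

```text
time: 17.4
tool_pos: [0.6607, 0.0246, 0.0341]
tool_rot: [0.0, -0.0, 1.0, -0.0]
contact_force: [-1.1, 0.1, 3.1]
gripper_width: 0.311
grasp_force: 59.4
```

>>> move_arm(increments=[0, 0, 1, 0, 0, 0, 0, 0, 0, 0])

```text
time: 17.57
tool_pos: [0.6609, 0.0246, 0.034]
tool_rot: [0.0, -0.0, 1.0, -0.0]
contact_force: [-3.3, 0.8, 8.2]
gripper_width: 0.31
grasp_force: 60.0
```

It touches the floor at the predicted height. Release and rise.

>>> move_arm(increments=[0, 0, -1, 0, 0.55, 0, 0, 0, 0, 0.55, 0, 0, 0, 0, 0.55, 0, 0, 0, 0, 0.55, 0, 0, -12, 0, 0.55, 0, 0, -30, 0, 0.55, 0, 0, -40, 0, 0.55, 0, 0, -40, 0, 0.55])

```text
time: 18.23
tool_pos: [0.6592, 0.0247, 0.156]
tool_rot: [-0.001, -0.0, 1.0, 0.0]
contact_force: [0.8, 0.3, 1.0]
gripper_width: 0.55
grasp_force: 0.0
```

>>> move_arm(increments=[30, 0, -10, 0, 0.55, 30, 0, -10, 0, 0.55, 30, 0, 0, 0, 0.55, 0, 0, 0, 0, 0.55, 0, 0, 0, 0, 0.55, 0, 0, 0, 0, 0.55])

```text
time: 18.73
tool_pos: [0.5708, 0.0246, 0.1762]
tool_rot: [0.001, -0.0, 1.0, -0.0]
contact_force: [0.1, 0.9, 0.6]
gripper_width: 0.549
grasp_force: 0.0
```

Run:
```python
from h import *
go(.65,.1,.2,180)
f=grab('wrist','w9'); t=grab('top','t9'); s=grab('scene','s9')
c=np.zeros((600,800,3),np.uint8)
c[:,:400]=cv2.resize(t['image'][180:330,280:440],(400,375))[:,:].repeat(1,0) if 0 else 0
c[:300]=cv2.resize(t['image'][170:290,150:470],(800,300),interpolation=2)
c[300:,:400]=cv2.resize(f['image'],(400,300)); c[300:,400:]=cv2.resize(s['image'][180:330,270:470],(400,300),interpolation=2)
cv2.imwrite('pics/c9.png',c)
```

```text
t 18.73 psi0 -180.0 spin 0.000 shift [-79.2  75.4 -23.7] tcp [0.5708 0.0246 0.1762] w 0.55 F 0.0
```

View pics/c9.png

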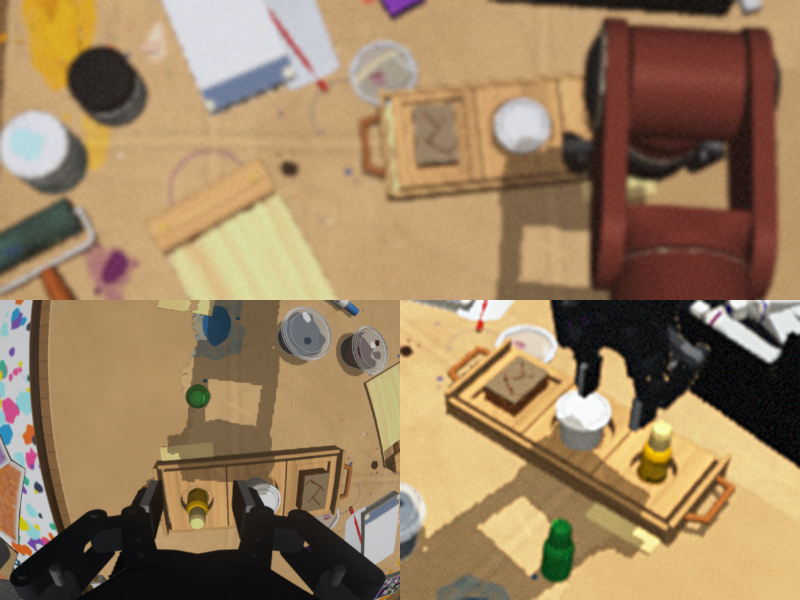

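The composite shows all three in place: block (435,134), cup lid (521,125), and the bottle standing in its well (655,460). Larger cups are unmoved. Last, a numeric check.

Run:
```python
from h import *
print('blk',atz('t9',324,223.6,.043),'want .642 .1955');print('cup',atz('t9',150+521/2.5,170+125/2.5,.05),'want .649 .110')
print('bottle',tri(('w9',315,355),('s9',270+660/2-400/2,180+(432-300)/2)),atz('w9',315,355,.085),'want .656 .0245 .085')
```

```text
blk [0.64399601 0.1962924  0.043     ] want .642 .1955
cup [0.6500945  0.10987588 0.05      ] want .649 .110
bottle (array([0.66022793, 0.02388175, 0.07798126]), np.float64(0.0006506503045027072)) [0.65628083 0.02372875 0.085     ] want .656 .0245 .085
```

All three agree with their targets to within about 4 mm, so I'm handing in.

```bash
python3 -c "
from plant import manip
print(manip.job_done())"
```

```text
the job is handed in; nothing more can be done
None
```

The caddy is packed and handed in at about 19 s: my last measurements put the small block, smallest cup and little bottle within about 4 mm of their pocket and well centres and on the floors; the larger cups and large block weren't touched, and no verdict came back.

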